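# Tip plaster brackets over, check the undersides, scrap the miscast one

## Robot

A 6-joint arm with a two-finger parallel gripper is mounted at the origin on a cart in front of the work surface, level with it; the furniture and walls round the work are solid. World frame = base frame: x ahead of the robot, y to its left, z up, the work surface at z = 0. Lengths are in mm, angles in rad, forces in N, time in s.
With the tool pointing down it reaches from about 425 to 950 mm from the base axis. Payload 14.7 kg.
Tool frame: the origin (TCP) lies on the centre line of the jaws, within the pads' length; the fingertips stand 11 mm ahead of it and the grasp point (between the pads) lies 8 mm behind it; z points along the fingers, y is the line along which they close (so a half turn about z gives the same grasp; the last joint's range is limited). The gripper opens to 85 mm and grips with 20 to 120 N. Pads are 22 mm wide; open, the fingers measure 114 mm over their backs; the gripper's body (76 mm by 85 mm) begins 54 mm behind the grasp point. The pads swing forward as they close: fully open they stand 13 mm farther back than shut.
Start: joints at [-0.047, 0.48, 1.596, -0, 1.065, -0.047], TCP at [649.994, 0.021, 242.297] pointing down, gripper open.
Joint ranges: [-2.75, 2.75], [-0.82, 2.05], [0.23, 2.67], [-1.56, 4.7], [0.09, 2.69], [-2.92, 2.92]. Speed limits (rad/s): [1.89, 1.89, 2.39, 3.01, 3.01, 3.01].

## Interface

Orientations are given as a unit quaternion [x, y, z, w].
In Python, from rig import status, imaging, order gives the robot as it stands.
- The arm moves only by the tool carry_out, never from a script. Its argument "rows" is a list of rows, each an object with "delta_pos": the shift along the tool's x, y, z in cm, a list of three; "twist": the turn about the tool's z in degrees; "claw": the opening, from -1 (shut) to 1 (fully open), so that 0 is half open. A call has 1 to 5 rows; each row shifts and turns the commanded pose from where the row before left it, along the tool's axes as they then stand; what a row does not reach is not made up. A row lasts 1/12 s, in which the tool goes at most 41.7 mm and 7.16 degrees, less where a joint would pass 70% of its speed; a pose out of reach is approached as far as the arm can. A call is refused whole if a number of a shift passes 4.17 or a number of a turn 7.16, either way. A call with a gripper value outside its range is refused whole. The fingers move at their own pace and stop on an object; "grip_force" is the grip in N (left out, the last holds). Time passes only in rows, so rows that do not move let the fingers close. It gives the time, the measured TCP pose, the force, the opening and the grip force at its end, in the units of the state.
- status.sense(): the state, without advancing time (a new reading comes with each control period).
- imaging.get_image(name): name is "scene" or "side" or "wrist"; returns a dict with "img" (480x640x3 uint8, blue, green, red), "fov_y" (degrees; the focal length in pixels is half the picture's height over the tangent of half this angle, whatever the lens; pixels are square), "cx", "cy" (the principal point, pixels), "origin" and "orientation" of the camera in the world; the wrist camera has in their place "T_tool_cam" (4x4, takes a point from camera to tool coordinates, whose origin is the TCP and whose axes are the flange's). Camera axes: x right, y down, z forward; pixel columns grow to the right and rows downward; lengths in mm; the calibration is good to about 2 mm. A picture is of the moment at which its call begins: read the wrist's pose just before it. There is no depth.
- order.job_done(): hands the job in; it is judged then, once.
The state is a dict: "time": time; "qpos": joint angles; "qvel": joint speeds; "joint_efforts": joint torques, N m; "ee_pos": TCP position; "orientation": TCP orientation; "force": force on the tool from outside, world axes, zero at the start; "moment": the same for the moment, N m; "finger_gap": finger opening in mm; "finger_force": force on a finger pad.
Only numpy, scipy, OpenCV 4.12 (cv2) and the standard library are available. Lean on these libraries where they do the work, as an engineer would, in place of code of your own. Each camera call takes 0.05 s, during which the arm holds its last target. There are 200 camera calls.

## Task

Check the three L-shaped plaster brackets on the ware board: tip each one over backwards (away from you) on to its upright leg so that its hollow underside shows, easing it down rather than letting it slam, because plaster chips. A sound bracket has two round fixing bosses in the underside: leave those lying tipped over on the ware board to dry. Once you have tipped the one that has only one boss, put it in the dark grey scrap tray; leave the cup, the tub and the red rubber scraper round the board alone.

Things in the scene. Friction and masses are not known exactly. Their poses are not given: they have to be found in the camera images.
- bracket_1: one of three outwardly equal white plaster L-brackets, about 0.3 kg. Origin: centre of the underside, at first flat on the board. Flat mounting leg: 96 (x) x 84 (y) x 24 mm thick. Upright leg: 14 mm thick at the far end (x = +34 to +48, outer face at +48), top at z = 104, full width; 13 mm fillet in the inside corner. x points to the upright leg's end, roughly away from the robot; z up
- bracket_2: same shape and frame as bracket_1. The underside of each is a recess 14 mm deep within a rim (12 mm wide at the -x end, 9 mm at the sides). On its centre line, at x = -21 and x = +19, a sound bracket has two round bosses, 26 mm across, ends flush with the rim, each with a dark screw hole. One of the three (any of them) lacks the boss at x = +19; not visible from above
- bracket_3: same shape and frame as bracket_1. Centre of mass at x = +17, z = 36 mm: pushed to +x high on its upright leg it tips about the far lower edge (x = +48, z = 0), balances near 40 degrees, then falls unless held. Tipped, it lies on the upright leg's outer face: x straight down, mounting leg upright at the robot's side, top edge 96 mm over the board, underside towards the robot
- boss_1 (a point): centre of the end face of one of the five bosses in the brackets' undersides, flush with the rim; it is part of the bracket it is on. The numbers do not tell which bracket that is
- boss_2 (a point): centre of the end face of one of the five bosses in the brackets' undersides, flush with the rim; it is part of the bracket it is on. The numbers do not tell which bracket that is
- boss_3 (a point): centre of the end face of one of the five bosses in the brackets' undersides, flush with the rim; it is part of the bracket it is on. The numbers do not tell which bracket that is
- boss_4 (a point): centre of the end face of one of the five bosses in the brackets' undersides, flush with the rim; it is part of the bracket it is on. The numbers do not tell which bracket that is
- boss_5 (a point): centre of the end face of one of the five bosses in the brackets' undersides, flush with the rim; it is part of the bracket it is on. The numbers do not tell which bracket that is
- ware_board: fixed plywood board on the table, 280 mm (x) x 500 mm (y) x 18 mm thick; origin at the centre of its underside, on the table top. The brackets stand on it in a row along its y, nearer its -x edge
- scrap_tray: fixed dark grey plastic tray, open above, 250 mm (x) x 190 mm (y) x 60 mm high outside, walls and floor 4 mm thick, with two small lumps of dry clay (up to 35 mm wide, 13 mm high) in its two corners on the -y side; origin at the centre of its underside, on the table top
- bisque_cup: small unglazed clay cup, 68 mm across and 62 mm high, standing behind the board's right end; origin at the centre of its foot
- slip_tub: small white plastic tub, 88 mm across and 66 mm high, standing to the left of the board; origin at the centre of its bottom
- rubber_kidney: dark red kidney-shaped rubber scraper lying flat behind the board, 99 x 40 x 8 mm; origin at the centre of its underside
Things that resemble listed ones, but are neither listed nor needed, are in the scene too. Leave any pink look-alike of the bracket_1 alone.

How it is judged:
By the outcome, as a careful person would: the job done as asked, in the order asked, and still so for the second after the job is handed in, with the robot touching nothing.
It also fails if it takes over 72 s, if anything falls off the work surface, if the arm or the gripper's body presses on something with over 40 N, if the wrist force passes 120 N, or if a joint passes its speed limit or range.

## Working session

There is one attempt and no reset: what is moved stays moved. The work goes in short steps, Python scripts to look and compute and a tool call to move; the robot and the scene stay as the last step left them, time stands still between calls to the robot, and variables do not carry over. Pictures are saved under pics/ and viewed, at most 10 in all, crops included, and the job is handed in when it is done.

Besides the shell and the picture viewer there is one more tool, called after "Emit:" by a JSON object that holds its "name" and its "arguments", one argument or row to a line. carry_out: Moves the arm, as the interface text tells. Its arguments: {"type":"object","properties":{"rows":{"type":"array","items":{"type":"object","properties":{"delta_pos":{"type":"array","items":{"type":"number"}},"twist":{"type":"number"},"claw":{"type":"number"}}}},"grip_force":{"type":"number"}},"required":["rows"]}

```bash
mkdir -p pics; cat > h.py <<'E'
import numpy as np,cv2
from scipy.spatial.transform import Rotation as R
from rig import status,imaging,order
def cam(n):
    s=status.sense(); c=imaging.get_image(n); c['f']=c['img'].shape[0]/2/np.tan(np.radians(c['fov_y'])/2)
    if n=='wrist':
        T=np.eye(4);T[:3,:3]=R.from_quat(s['orientation']).as_matrix();T[:3,3]=s['ee_pos'];T=T@np.array(c['T_tool_cam'])
        c['o'],c['M']=T[:3,3],T[:3,:3]
    else:
        c['o']=np.array(c['origin']);c['M']=R.from_quat(c['orientation']).as_matrix()
    return c
def ray(c,u,v,z):
    d=c['M']@np.array([(u-c['cx'])/c['f'],(v-c['cy'])/c['f'],1]); return c['o']+d*(z-c['o'][2])/d[2]
def proj(c,p):
    q=c['M'].T@(np.array(p)-c['o']); return q[:2]/q[2]*c['f']+[c['cx'],c['cy']]
E
python3 - <<'E'
from h import *
for n in ['scene','side','wrist']:
    c=cam(n);cv2.imwrite(f'pics/{n}0.png',c['img']);print(n,c['o'].round(),c['M'][:,2].round(2),c['f'],c['cx'],c['cy'])
print(status.sense())
E
```

```text
scene [  20. -703.  990.] [ 0.41  0.56 -0.72] 536.4467643353278 320.27242859831557 234.3722098793528
side [  380. -1185.   525.] [ 0.15  0.92 -0.35] 457.85530399281555 315.9738395687359 241.85582781745757
wrist [650.  68. 373.] [-0.   -0.27 -0.96] 409.81832836382296 320.30195785179063 245.0904119946397
{'time': 0.15, 'qpos': array([-4.66220207e-02,  4.80714699e-01,  1.59670018e+00,  7.76506562e-06,
        1.06509154e+00, -4.66139771e-02]), 'qvel': array([ 6.29480293e-04,  4.24195958e-05, -2.49120688e-03,  5.22953121e-04,
        1.41960910e-03,  1.78914936e-05]), 'joint_efforts': array([-4.27572886e-04, -9.51149726e+01, -4.30458927e+01, -2.65440685e-04,
        8.19593843e-03, -1.37463962e-04]), 'ee_pos': array([6.49716533e+02, 2.23492491e-02, 2.41813137e+02]), 'orientation': array([ 7.07110882e-01,  7.07102533e-01, -3.05149282e-04, -3.40056786e-04]), 'force': array([ 0.18128874, -0.14585121, -0.83992307]), 'moment': array([0.01781615, 0.00503455, 0.0112569 ]), 'finger_force': 0.0, 'finger_gap': 85.50653595304738}
```

View pics/scene0.png

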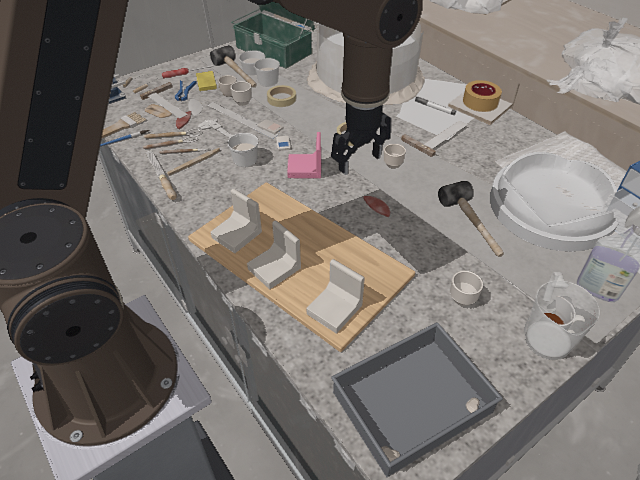

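View pics/side0.png

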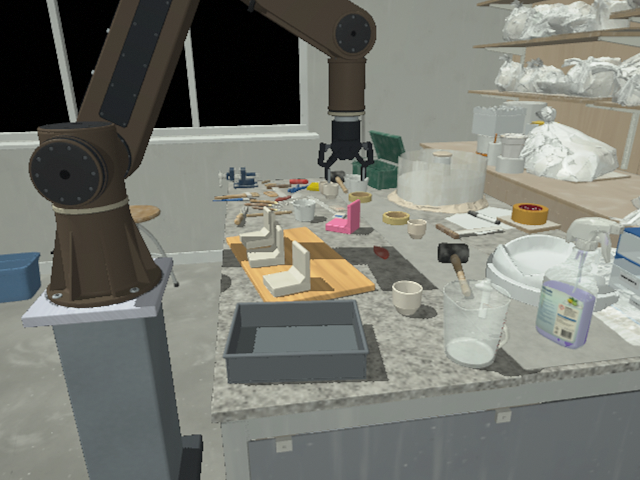

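The overview shows the board with pixel corners of about (190,240), (265,185), (415,272) and (343,350). Three white brackets stand on it at (235,222), (275,255) and (335,295), and the tray is at (417,395). The pink decoy (305,160), the cup (466,288) and the scraper (376,206) are off the board.

```bash
python3 - <<'E'
from h import *
c=cam('scene')
for n,u,v,z in [('bL',190,240,18),('bfL',265,185,18),('bfR',415,272,18),('bR',343,350,18),('t1',334,382,60),('t2',435,325,60),('t3',502,398,60),('t4',391,470,60),('cup',466,280,62),('kid',376,206,8),('tub',243,140,66)]: print(n,ray(c,u,v,z).round())
# bracket top faces: bright low-saturation pixels on board
hsv=cv2.cvtColor(c['img'],cv2.COLOR_BGR2HSV)
b=cv2.inRange(hsv,(0,0,120),(180,45,255)); m=np.zeros_like(b); cv2.fillPoly(m,[np.array([[195,238],[240,180],[265,185],[415,268],[343,345]])],255)
n,l,s,ce=cv2.connectedComponentsWithStats(b&m)
for i in range(1,n):
    if s[i,4]>300: print(s[i],ce[i].round())
cv2.imwrite('pics/c1.png',cv2.resize(c['img'][170:360,180:430],None,fx=3.2,fy=3.2,interpolation=cv2.INTER_CUBIC)[:600,:800])
E
```

```text
bL [308. 233.  18.]
bfL [571. 300.  18.]
bfR [ 687. -178.   18.]
bR [ 419. -243.   18.]
t1 [ 344. -308.   60.]
t2 [ 592. -330.   60.]
t3 [ 576. -520.   60.]
t4 [ 322. -496.   60.]
cup [ 732. -286.   62.]
kid [770.  59.   8.]
tub [600. 457.  66.]
[ 207  180   56   73 1784] [236. 215.]
[ 247  221   54   68 1506] [276. 259.]
[ 307  259   57   74 2238] [337. 297.]
```

View pics/c1.png

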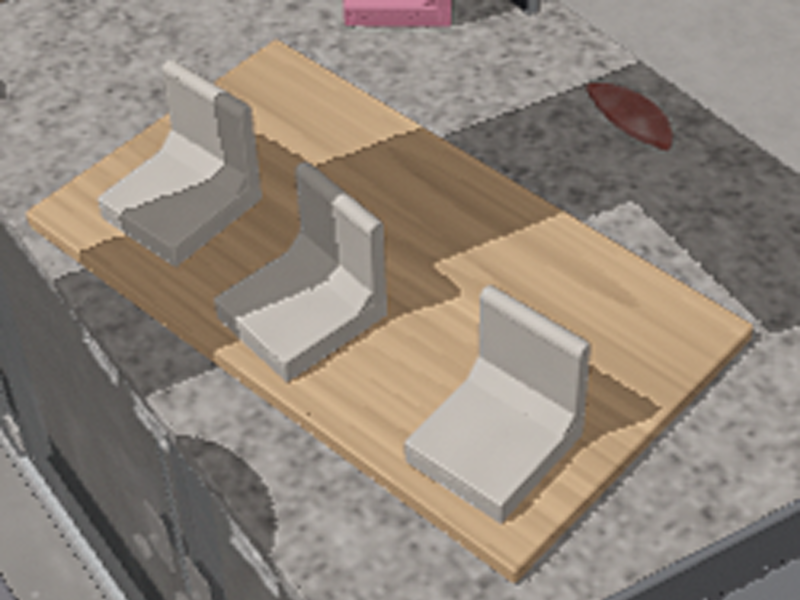

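Left to right in the crop, the near top-edge corners are (103,198)-(178,245), (215,303)-(290,360) and (405,442)-(500,500). The upright tops run along (168,64)-(250,103), (303,166)-(380,215) and (487,288)-(588,345).

```bash
python3 - <<'E'
from h import *
c=cam('scene')
for a in [((103,198),(178,245),(168,64),(250,103)),((215,303),(290,360),(303,166),(380,215)),((405,442),(500,500),(487,288),(588,345))]:
    P=[ray(c,180+u/3.2,170+v/3.2,z)[:2] for (u,v),z in zip(a,(42,42,122,122))]
    n=(P[0]+P[1])/2;t=(P[2]+P[3])/2
    e=P[0]-P[1];f=P[2]-P[3];g=t-n
    print(np.round(P).tolist(),'near',n.round(),'top',t.round(),'w',np.hypot(*e).round(),np.hypot(*f).round(),'len',np.hypot(*g).round(),'yaws',[np.degrees(x).round(1) for x in (np.arctan2(-e[0],e[1]),np.arctan2(-f[0],f[1]),np.arctan2(g[1],g[0]))])
E
```

```text
[[357.0, 203.0], [379.0, 125.0], [438.0, 224.0], [465.0, 149.0]] near [368. 164.] top [452. 186.] w 80.0 80.0 len 87.0 yaws [np.float64(15.5), np.float64(19.8), np.float64(15.1)]
[[371.0, 59.0], [386.0, -19.0], [460.0, 69.0], [477.0, -4.0]] near [379.  20.] top [469.  32.] w 79.0 75.0 len 91.0 yaws [np.float64(11.0), np.float64(12.7), np.float64(7.8)]
[[410.0, -125.0], [433.0, -201.0], [496.0, -103.0], [519.0, -182.0]] near [ 422. -163.] top [ 507. -142.] w 79.0 82.0 len 88.0 yaws [np.float64(16.9), np.float64(16.2), np.float64(13.6)]
```

Emit:
{"name": "carry_out", "arguments": {
  "rows": [
    {"delta_pos":[-2.2,-2.9,0],"twist":0,"claw":0.3},
    {"delta_pos":[-2.2,-2.9,0],"twist":0,"claw":0.3},
    {"delta_pos":[-2.2,-2.9,0],"twist":0,"claw":0.3},
    {"delta_pos":[-2.2,-2.9,0],"twist":0,"claw":0.3},
    {"delta_pos":[-2.2,-2.9,0],"twist":0,"claw":0.3}
  ]
}}

```text
time: 0.67
ee_pos: [503.4, -110.6, 242.2]
orientation: [0.707, 0.707, -0.0, -0.0]
force: [-0.3, -1.3, -0.6]
finger_gap: 55.3
finger_force: 0.0
```

Emit:
{"name": "carry_out", "arguments": {
  "rows": [
    {"delta_pos":[-2.2,-2.9,0],"twist":0,"claw":0.3},
    {"delta_pos":[-2.2,-2.7,0],"twist":0,"claw":0.3},
    {"delta_pos":[0,0,0],"twist":-5.2,"claw":0.3},
    {"delta_pos":[0,0,0],"twist":-5.2,"claw":0.3},
    {"delta_pos":[0,0,0],"twist":-5.1,"claw":0.3}
  ]
}}

```text
time: 1.08
ee_pos: [448.6, -154.6, 242.5]
orientation: [0.604, 0.797, 0.0, 0.0]
force: [0.5, 0.7, -0.1]
finger_gap: 55.8
finger_force: 0.0
```

```bash
python3 - <<'E'
from h import *
c=cam('wrist');s=status.sense();cv2.imwrite('pics/w1.png',c['img']);print(s['ee_pos'],s['finger_gap'],s['time'],R.from_quat(s['orientation']).as_matrix().round(3)[:,1])
T=R.from_quat(s['orientation']).as_matrix()
for d in (0,11,24):print(d,[proj(c,s['ee_pos']+T@np.array([0,y,d])).round() for y in (27.5,-27.5,42,-42)])
E
```

```text
[ 448.73704406 -154.34594355  242.47181193] 55.48696883244789 1.1333 [0.961 0.277 0.   ]
0 [array([397., 331.]), array([241., 332.]), array([438., 331.]), array([200., 332.])]
11 [array([392., 317.]), array([247., 318.]), array([430., 317.]), array([208., 319.])]
24 [array([386., 304.]), array([252., 305.]), array([422., 303.]), array([217., 305.])]
```

View pics/w1.png

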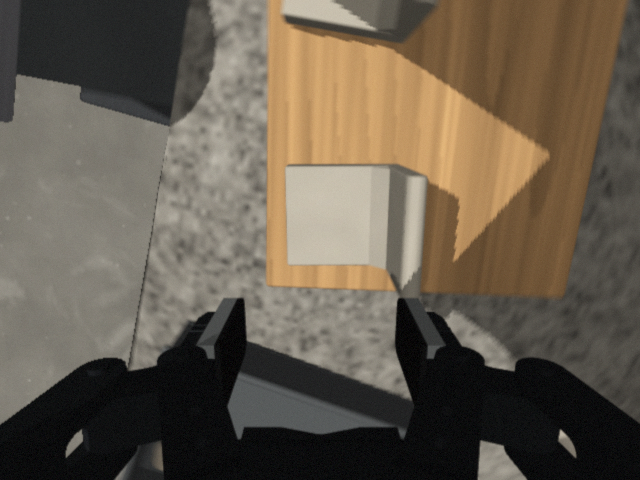

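Wrist view: the right bracket's near-edge top corners are at (287,166) and (288,265). Its upright's top face spans about (405–427, 177) to (402–420, 290), and the fingertips end at about row 298, columns 217–245 and 397–425.

```bash
python3 - <<'E'
from h import *
c=cam('wrist');s=status.sense()
T=R.from_quat(s['orientation']).as_matrix()
for d in (-2,5,11):print(d,[proj(c,s['ee_pos']+T@np.array([x,y,d])).round() for x in(11,) for y in (27.7,-27.7,37.5,-37.5,42)])
for u,v,z in [(287,166,42),(288,265,42),(426,177,122),(420,290,122),(405,177,122),(402,290,122),(373,166,42),(370,265,42)]:
    p=ray(c,u,v,z);print((u,v),p.round(1),'tool',(T.T@(p-s['ee_pos'])).round(1))
E
```

```text
-2 [array([400., 306.]), array([238., 305.]), array([429., 306.]), array([209., 304.]), array([442., 306.])]
5 [array([397., 298.]), array([242., 297.]), array([424., 298.]), array([214., 296.]), array([436., 298.])]
11 [array([394., 292.]), array([245., 290.]), array([420., 292.]), array([218., 290.]), array([432., 292.])]
(287, 166) [ 412.5 -121.2   42. ] tool [ 41.6 -26.2 200.4]
(288, 265) [ 434.6 -201.2   42. ] tool [-41.5 -26.4 200.4]
(426, 177) [499.9 -96.2 122. ] tool [ 42.1  64.7 120.4]
(420, 290) [ 521.5 -166.8  122. ] tool [-31.6  66.5 120.4]
(405, 177) [487.6 -99.8 122. ] tool [ 42.   51.9 120.4]
(402, 290) [ 510.1 -170.1  122. ] tool [-31.7  54.6 120.4]
(373, 166) [ 478.4 -102.2   42. ] tool [ 42.2  42.4 200.4]
(370, 265) [ 501.7 -181.9   42. ] tool [-40.9  43.4 200.4]
```

Emit:
{"name": "carry_out", "arguments": {
  "rows": [
    {"delta_pos":[0,0.2,3.2],"twist":0,"claw":0.3},
    {"delta_pos":[0,0.2,3.2],"twist":0,"claw":0.3},
    {"delta_pos":[0,0.2,3.2],"twist":0,"claw":0.3},
    {"delta_pos":[0,0.2,3.2],"twist":0,"claw":0.3},
    {"delta_pos":[0,0,0],"twist":0,"claw":0.3}
  ]
}}

```text
time: 1.6
ee_pos: [454.2, -150.6, 109.9]
orientation: [0.606, 0.795, -0.001, -0.003]
force: [-1.8, 0.0, -0.3]
finger_gap: 55.5
finger_force: 0.0
```

Emit:
{"name": "carry_out", "arguments": {
  "rows": [
    {"delta_pos":[0,0.3,0],"twist":0,"claw":0.3},
    {"delta_pos":[0,0.3,0],"twist":0,"claw":0.3},
    {"delta_pos":[0,0.3,0],"twist":0,"claw":0.3},
    {"delta_pos":[0,0.3,0],"twist":0,"claw":0.3},
    {"delta_pos":[0,0.3,0.1],"twist":0,"claw":0.3}
  ]
}}

```text
time: 2.02
ee_pos: [472.4, -148.1, 114.8]
orientation: [0.605, 0.796, 0.0, 0.001]
force: [-1.2, -0.7, 0.8]
finger_gap: 55.2
finger_force: 0.7
```

Emit:
{"name": "carry_out", "arguments": {
  "rows": [
    {"delta_pos":[0,0.3,0],"twist":0,"claw":0.3},
    {"delta_pos":[0,0.3,0.1],"twist":0,"claw":0.3},
    {"delta_pos":[0,0.3,0.1],"twist":0,"claw":0.3},
    {"delta_pos":[0,0.3,0.2],"twist":0,"claw":0.3},
    {"delta_pos":[0,0.3,0.2],"twist":0,"claw":0.3}
  ]
}}

```text
time: 2.43
ee_pos: [485.9, -143.7, 107.1]
orientation: [0.605, 0.796, -0.0, -0.0]
force: [-0.5, 0.0, 0.5]
finger_gap: 55.5
finger_force: 0.4
```

```bash
python3 - <<'E'
from h import *
s=status.sense();print(s['ee_pos'],s['force'])
c=cam('side');d=cam('wrist')
a=cv2.resize(c['img'][220:320,220:360],(560,400));b=cv2.resize(d['img'],(533,400))[:,:240*1]
cv2.imwrite('pics/s1.png',np.hstack([a,cv2.resize(d['img'][100:480,200:430],(240,400))]))
E
```

```text
[ 485.89397405 -143.70523147  107.10407606] [-0.53413179  0.01038676  0.47436766]
```

View pics/s1.png

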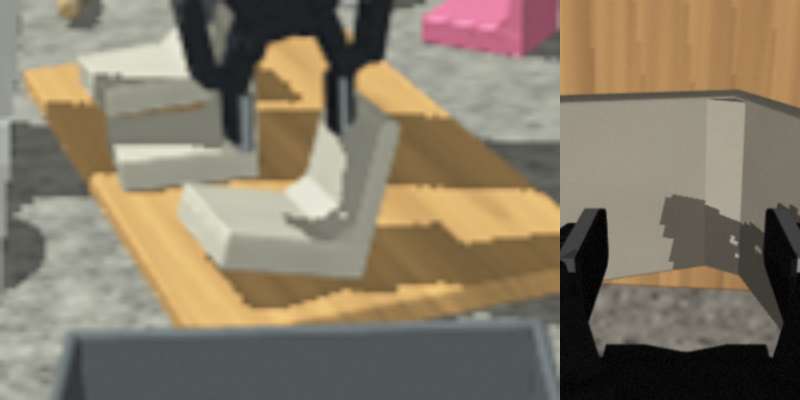

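The side view shows the right bracket tipped about 15° on its far lower edge, with the far fingertip on the upright's inner face. This agrees with the geometry, so I continue.

Emit:
{"name": "carry_out", "arguments": {
  "rows": [
    {"delta_pos":[0,0.3,0.2],"twist":0,"claw":0.3},
    {"delta_pos":[0,0.3,0.2],"twist":0,"claw":0.3},
    {"delta_pos":[0,0.3,0.2],"twist":0,"claw":0.3},
    {"delta_pos":[0,0.3,0.2],"twist":0,"claw":0.3},
    {"delta_pos":[0,0.3,0.2],"twist":0,"claw":0.3}
  ]
}}

```text
time: 2.95
ee_pos: [500.4, -139.7, 97.0]
orientation: [0.605, 0.796, -0.0, -0.0]
force: [-0.3, -1.2, 0.8]
finger_gap: 55.6
finger_force: 0.3
```

Emit:
{"name": "carry_out", "arguments": {
  "rows": [
    {"delta_pos":[0,0.3,0.2],"twist":0,"claw":0.3},
    {"delta_pos":[0,0.3,0.2],"twist":0,"claw":0.3},
    {"delta_pos":[0,0.25,0.2],"twist":0,"claw":0.3},
    {"delta_pos":[0,0.2,0.1],"twist":0,"claw":0.3},
    {"delta_pos":[0,0.2,0],"twist":0,"claw":0.3}
  ]
}}

```text
time: 3.37
ee_pos: [512.1, -136.3, 90.0]
orientation: [0.605, 0.796, -0.0, -0.0]
force: [-0.3, -0.6, -0.2]
finger_gap: 55.7
finger_force: 0.1
```

Emit:
{"name": "carry_out", "arguments": {
  "rows": [
    {"delta_pos":[0,0.2,0],"twist":0,"claw":0.3},
    {"delta_pos":[0,0.2,0],"twist":0,"claw":0.3},
    {"delta_pos":[0,0.2,0],"twist":0,"claw":0.3},
    {"delta_pos":[0,0.2,0],"twist":0,"claw":0.3},
    {"delta_pos":[0,0.2,0],"twist":0,"claw":0.3}
  ]
}}

```text
time: 3.78
ee_pos: [522.0, -133.8, 90.4]
orientation: [0.605, 0.796, 0.0, 0.0]
force: [0.1, 0.3, 0.5]
finger_gap: 55.2
finger_force: 0.0
```

```bash
python3 - <<'E'
from h import *
s=status.sense();print(s['ee_pos'],s['force'])
c=cam('side');d=cam('wrist')
a=cv2.resize(c['img'][220:320,220:360],(560,400))
cv2.imwrite('pics/s2.png',np.hstack([a,cv2.resize(d['img'][100:480,200:430],(240,400))]))
E
```

```text
[ 521.97379349 -133.7811036    90.38076616] [0.13565794 0.27890639 0.5215246 ]
```

View pics/s2.png

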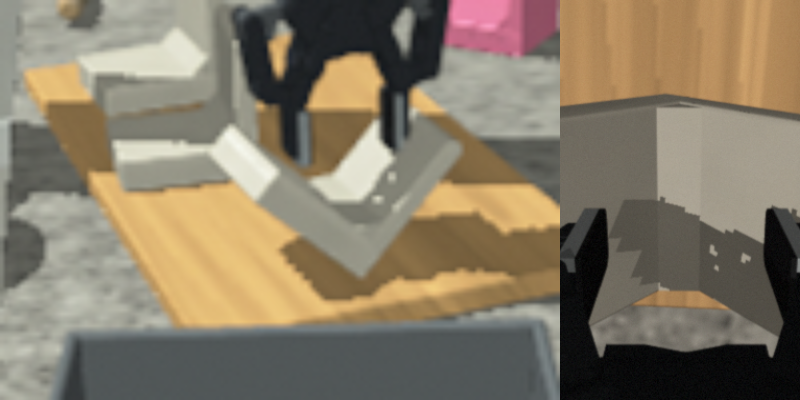

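The side view shows the bracket near 45°, held in the V between both fingertips. I now ease it down.

Emit:
{"name": "carry_out", "arguments": {
  "rows": [
    {"delta_pos":[0,0.2,0],"twist":0,"claw":0.3},
    {"delta_pos":[0,0.2,0],"twist":0,"claw":0.3},
    {"delta_pos":[0,0.2,0],"twist":0,"claw":0.3},
    {"delta_pos":[0,0.2,-0.05],"twist":0,"claw":0.3},
    {"delta_pos":[0,0.2,-0.05],"twist":0,"claw":0.3}
  ]
}}

```text
time: 4.3
ee_pos: [531.6, -131.1, 91.4]
orientation: [0.605, 0.796, 0.0, 0.0]
force: [-0.2, -0.2, 1.2]
finger_gap: 55.5
finger_force: 0.3
```

Emit:
{"name": "carry_out", "arguments": {
  "rows": [
    {"delta_pos":[0,0.2,-0.05],"twist":0,"claw":0.3},
    {"delta_pos":[0,0.2,-0.05],"twist":0,"claw":0.3},
    {"delta_pos":[0,0.2,-0.05],"twist":0,"claw":0.3},
    {"delta_pos":[0,0.2,-0.05],"twist":0,"claw":0.3},
    {"delta_pos":[0,0.2,-0.05],"twist":0,"claw":0.3}
  ]
}}

```text
time: 4.72
ee_pos: [541.3, -128.4, 93.9]
orientation: [0.605, 0.796, 0.0, 0.0]
force: [0.2, -0.6, -0.0]
finger_gap: 55.7
finger_force: 0.3
```

Emit:
{"name": "carry_out", "arguments": {
  "rows": [
    {"delta_pos":[0,0.2,-0.05],"twist":0,"claw":0.3},
    {"delta_pos":[0,0.2,-0.05],"twist":0,"claw":0.3},
    {"delta_pos":[0,0.2,-0.05],"twist":0,"claw":0.3},
    {"delta_pos":[0,0.2,-0.05],"twist":0,"claw":0.3},
    {"delta_pos":[0,0.2,-0.05],"twist":0,"claw":0.3}
  ]
}}

```text
time: 5.13
ee_pos: [550.9, -125.7, 96.3]
orientation: [0.605, 0.796, 0.0, 0.0]
force: [0.9, 1.2, -1.0]
finger_gap: 55.8
finger_force: 0.4
```

Emit:
{"name": "carry_out", "arguments": {
  "rows": [
    {"delta_pos":[0,0.2,-0.05],"twist":0,"claw":0.3},
    {"delta_pos":[0,0.2,-0.05],"twist":0,"claw":0.3},
    {"delta_pos":[0,0.2,-0.05],"twist":0,"claw":0.3},
    {"delta_pos":[0,0.2,-0.05],"twist":0,"claw":0.3},
    {"delta_pos":[0,0.2,-0.05],"twist":0,"claw":0.3}
  ]
}}

```text
time: 5.55
ee_pos: [560.5, -123.1, 98.9]
orientation: [0.605, 0.796, -0.0, 0.0]
force: [1.0, 0.3, -0.4]
finger_gap: 55.3
finger_force: 0.5
```

Emit:
{"name": "carry_out", "arguments": {
  "rows": [
    {"delta_pos":[0,0.2,-0.05],"twist":0,"claw":0.3},
    {"delta_pos":[0,0.2,-0.05],"twist":0,"claw":0.3},
    {"delta_pos":[0,0.2,-0.05],"twist":0,"claw":0.3},
    {"delta_pos":[0,0.2,-0.05],"twist":0,"claw":0.3},
    {"delta_pos":[0,0.2,-0.05],"twist":0,"claw":0.3}
  ]
}}

```text
time: 5.97
ee_pos: [570.1, -120.4, 101.4]
orientation: [0.605, 0.796, 0.0, 0.0]
force: [0.4, 0.7, -0.6]
finger_gap: 55.8
finger_force: 0.5
```

```bash
python3 - <<'E'
from h import *
s=status.sense();print(s['ee_pos'],s['force'])
c=cam('side');d=cam('wrist')
a=cv2.resize(c['img'][220:320,220:360],(560,400))
cv2.imwrite('pics/s3.png',np.hstack([a,cv2.resize(d['img'][100:480,200:430],(240,400))]))
E
```

```text
[ 570.14785101 -120.40018605  101.35641938] [ 0.38365113  0.72125034 -0.63468001]
```

View pics/s3.png

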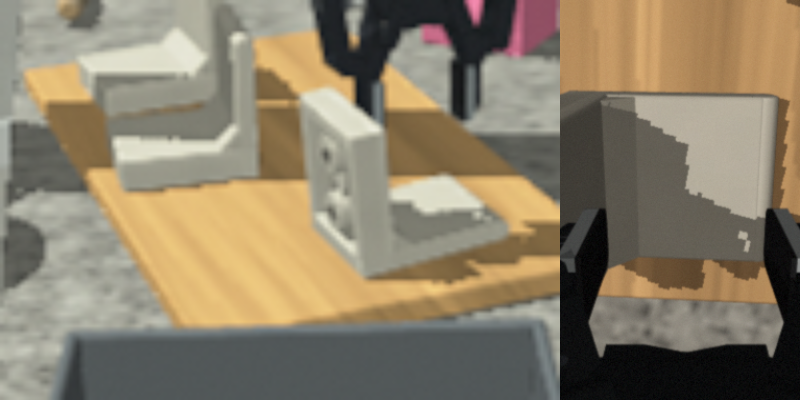

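The bracket is nearly down at about 85°, still resting on the finger. I finish easing it, then rise and move over to view the other two.

Emit:
{"name": "carry_out", "arguments": {
  "rows": [
    {"delta_pos":[0,0.15,-0.05],"twist":0,"claw":0.3},
    {"delta_pos":[0,0.15,0],"twist":0,"claw":0.3},
    {"delta_pos":[0,0.15,0],"twist":0,"claw":0.3},
    {"delta_pos":[0,0.2,0],"twist":0,"claw":0.3},
    {"delta_pos":[0,0.3,0],"twist":0,"claw":0.3}
  ]
}}

```text
time: 6.48
ee_pos: [579.0, -117.9, 101.7]
orientation: [0.605, 0.796, -0.0, -0.0]
force: [0.1, -0.3, -1.5]
finger_gap: 55.6
finger_force: 0.0
```

Emit:
{"name": "carry_out", "arguments": {
  "rows": [
    {"delta_pos":[0,0.2,-1.0],"twist":0,"claw":0.3},
    {"delta_pos":[0,0,-3.5],"twist":0,"claw":0.3},
    {"delta_pos":[0,0,-3.5],"twist":0,"claw":0.3},
    {"delta_pos":[1.5,-0.6,-3.5],"twist":0,"claw":0.3},
    {"delta_pos":[3.0,-1.2,-2.5],"twist":0,"claw":0.3}
  ]
}}

```text
time: 6.9
ee_pos: [553.8, -80.3, 245.4]
orientation: [0.606, 0.795, 0.001, 0.002]
force: [0.1, 0.5, 0.6]
finger_gap: 55.6
finger_force: 0.0
```

Emit:
{"name": "carry_out", "arguments": {
  "rows": [
    {"delta_pos":[3.3,-1.2,-2],"twist":0,"claw":0.3},
    {"delta_pos":[3.3,-1.3,-2],"twist":0,"claw":0.3},
    {"delta_pos":[3.3,-1.3,-2],"twist":0,"claw":0.3},
    {"delta_pos":[3.3,-1.3,-1.5],"twist":0,"claw":0.3},
    {"delta_pos":[3.3,-1.2,-1],"twist":0,"claw":0.3}
  ]
}}

```text
time: 7.32
ee_pos: [445.8, 64.4, 329.2]
orientation: [0.605, 0.796, 0.001, 0.001]
force: [0.2, 0.7, 0.2]
finger_gap: 55.5
finger_force: 0.0
```

```bash
python3 - <<'E'
from h import *
import pickle
s=status.sense();print(s['ee_pos'],s['qvel'].round(2))
d=cam('wrist');e=cam('side');pickle.dump(d,open('w2.pkl','wb'))
sc=cv2.resize(cam('scene')['img'][220:340,290:390],(250,300),interpolation=cv2.INTER_CUBIC)
sd=cv2.resize(e['img'][225:305,280:360],(250,250),interpolation=cv2.INTER_CUBIC)
o=np.zeros((600,800,3),np.uint8);o[:412,:550]=cv2.resize(d['img'],(550,412));o[:300,550:]=sc;o[300:550,550:]=sd
cv2.imwrite('pics/m1.png',o)
E
```

```text
[445.83225306  64.40577939 329.15497056] [ 0.78 -0.42  0.21  0.    0.21  0.78]
```

View pics/m1.png

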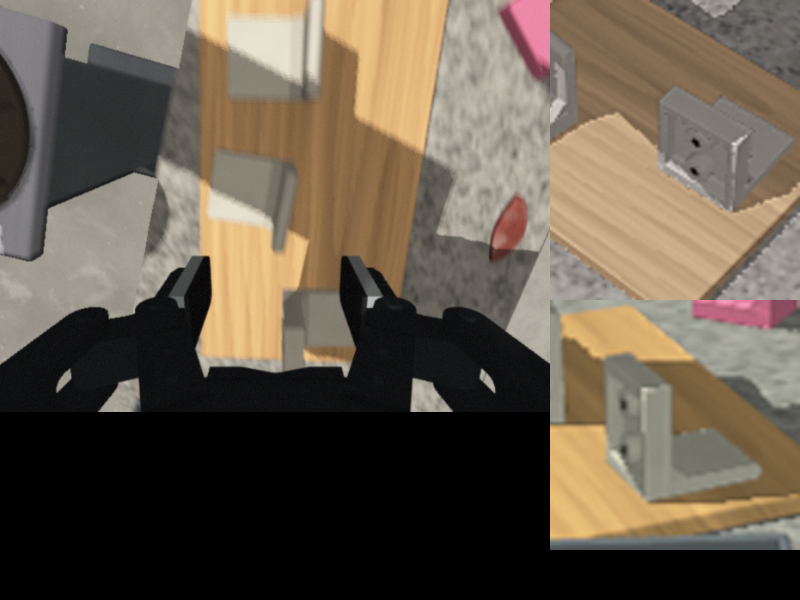

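Scene crop: the tipped right bracket shows two dark holes, at (697,143) and (694,170), so it is sound and stays. In the wrist view the middle bracket's near corners are at (215,149) and (208,221), and the left one's are at (228,16) and (227,98).

```bash
python3 - <<'E'
from h import *
import pickle
c=pickle.load(open('w2.pkl','rb'));k=640/550
for n,L in {'M':[(215,149,42),(208,221,42),(273,230,42),(296,164,122),(284,250,122)],'L':[(228,16,42),(227,98,42),(305,100,42),(322,0,122),(318,97,122)]}.items():
    P=[ray(c,u*k,v*k,z) for u,v,z in L]; e=P[0]-P[1];f=P[3]-P[4]
    print(n,[p[:2].round() for p in P],'w',np.hypot(*e[:2]).round(1),np.hypot(*f[:2]).round(1),'yaw',np.degrees(np.arctan2(-e[0],e[1])).round(1),np.degrees(np.arctan2(-f[0],f[1])).round(1))
s=status.sense();T=R.from_quat(s['orientation']).as_matrix();print(s['ee_pos'],T[:,1],s['time'])
E
```

```text
M [array([372.,  73.]), array([383., -16.]), array([464.,  -6.]), array([461.,  90.]), array([474.,   2.])] w 89.4 89.3 yaw 7.3 8.4
L [array([354., 214.]), array([372., 132.]), array([458., 153.]), array([443., 231.]), array([463., 155.])] w 83.7 79.1 yaw 12.7 14.8
[445.98875317  64.95715283 328.64042615] [0.96282584 0.27011113 0.0025244 ] 7.4667
```

Emit:
{"name": "carry_out", "arguments": {
  "rows": [
    {"delta_pos":[0,0,0],"twist":6.7,"claw":-0.3},
    {"delta_pos":[-1.5,-1.07,2.5],"twist":0,"claw":-0.3},
    {"delta_pos":[-1.5,-1.07,3.5],"twist":0,"claw":-0.3},
    {"delta_pos":[0,0,3.5],"twist":0,"claw":-0.3},
    {"delta_pos":[0,0,3.5],"twist":0,"claw":-0.3}
  ]
}}

```text
time: 7.88
ee_pos: [430.4, 29.1, 196.0]
orientation: [0.651, 0.759, 0.0, 0.001]
force: [1.1, 0.5, -0.5]
finger_gap: 30.0
finger_force: 0.0
```

Emit:
{"name": "carry_out", "arguments": {
  "rows": [
    {"delta_pos":[0,0,3.5],"twist":0,"claw":-0.3},
    {"delta_pos":[0,0,3.0],"twist":0,"claw":-0.3},
    {"delta_pos":[0,0,1.5],"twist":0,"claw":-0.3},
    {"delta_pos":[0,0,0],"twist":0,"claw":-0.3}
  ]
}}

```text
time: 8.22
ee_pos: [428.6, 29.8, 114.0]
orientation: [0.651, 0.759, -0.002, -0.002]
force: [-1.2, -0.3, -0.4]
finger_gap: 30.0
finger_force: 0.0
```

```bash
python3 - <<'E'
from h import *
s=status.sense();T=R.from_quat(s['orientation']).as_matrix();p=s['ee_pos'];print(p,T[:,1],s['finger_gap'],s['time'])
print('y to pivot',(np.array([473,39])-p[:2])@T[:2,1],'x off',(np.array([473,39])-p[:2])@T[:2,0])
E
```

```text
[428.62360288  29.7543282  113.99981583] [ 0.98832497  0.15226212 -0.0054773 ] 30.006271440134647 8.2167
y to pivot 45.26606694299869 x off 2.3810969745240387
```

Emit:
{"name": "carry_out", "arguments": {
  "rows": [
    {"delta_pos":[0,0.3,0],"claw":-0.3,"twist":0},
    {"delta_pos":[0,0.3,0],"claw":-0.3,"twist":0},
    {"delta_pos":[0,0.3,0],"claw":-0.3,"twist":0},
    {"delta_pos":[0,0.3,0],"claw":-0.3,"twist":0},
    {"delta_pos":[0,0.3,0],"claw":-0.3,"twist":0}
  ]
}}

```text
time: 8.63
ee_pos: [446.2, 32.7, 117.8]
orientation: [0.651, 0.759, 0.001, 0.001]
force: [-0.3, -1.0, 1.0]
finger_gap: 30.0
finger_force: 0.7
```

Emit:
{"name": "carry_out", "arguments": {
  "rows": [
    {"delta_pos":[0,0.3,0],"claw":-0.3,"twist":0},
    {"delta_pos":[0,0.3,0],"claw":-0.3,"twist":0},
    {"delta_pos":[0,0.17,0.18],"claw":-0.24,"twist":0},
    {"delta_pos":[0,0.17,0.18],"claw":-0.18,"twist":0},
    {"delta_pos":[0,0.17,0.18],"claw":-0.12,"twist":0}
  ]
}}

```text
time: 9.05
ee_pos: [456.1, 34.5, 111.2]
orientation: [0.651, 0.759, -0.0, -0.0]
force: [-1.1, -0.3, 0.5]
finger_gap: 37.5
finger_force: 0.4
```

Emit:
{"name": "carry_out", "arguments": {
  "rows": [
    {"delta_pos":[0,0.17,0.18],"claw":-0.06,"twist":0},
    {"delta_pos":[0,0.17,0.18],"claw":0,"twist":0},
    {"delta_pos":[0,0.17,0.18],"claw":0.06,"twist":0},
    {"delta_pos":[0,0.17,0.18],"claw":0.12,"twist":0},
    {"delta_pos":[0,0.17,0.18],"claw":0.18,"twist":0}
  ]
}}

```text
time: 9.47
ee_pos: [464.6, 35.7, 102.1]
orientation: [0.651, 0.759, -0.0, -0.0]
force: [-1.6, 0.6, 1.1]
finger_gap: 50.2
finger_force: 0.3
```

```bash
python3 - <<'E'
from h import *
s=status.sense();T=R.from_quat(s['orientation']).as_matrix();p=s['ee_pos'];print(p,s['finger_gap'],s['time'],s['force'],s['finger_force'])
print('y to pivot',(np.array([473,39])-p[:2])@T[:2,1],'x off',(np.array([473,39])-p[:2])@T[:2,0])
d=cam('side');sd=cv2.resize(d['img'][195:305,220:360],(510,400),interpolation=cv2.INTER_CUBIC)
w=cv2.resize(cam('wrist')['img'][100:480,180:450],(284,400))
cv2.imwrite('pics/m2.png',np.hstack([sd,w]))
E
```

```text
[464.59144788  35.73850786 102.14958489] 50.183847298660226 9.4667 [-1.59260033  0.57895885  1.08743985] 0.34391604203847237
y to pivot 8.808512535715677 x off 1.9367976271648353
```

View pics/m2.png

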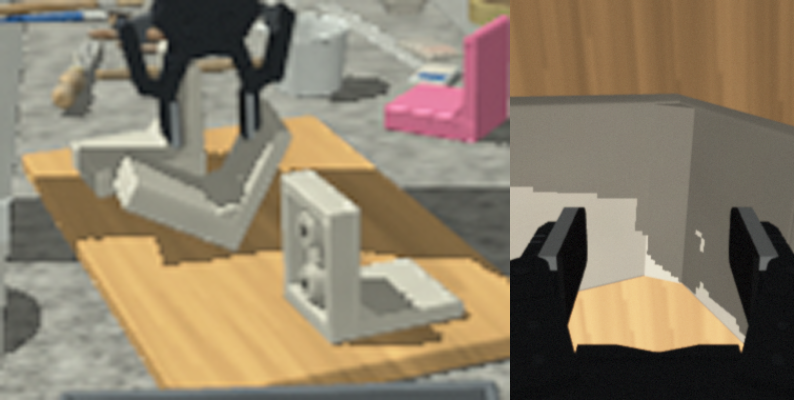

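Side view: the middle bracket is tipped about 28° with the far finger behind its upright, as planned, and the right one lies stable. I carry on with the same sequence.

Emit:
{"name": "carry_out", "arguments": {
  "rows": [
    {"delta_pos":[0,0.17,0.2],"claw":0.24,"twist":0},
    {"delta_pos":[0,0.17,0.2],"claw":0.3,"twist":0},
    {"delta_pos":[0,0.2,0.2],"claw":0.3,"twist":0},
    {"delta_pos":[0,0.2,0.2],"claw":0.3,"twist":0},
    {"delta_pos":[0,0.2,0.2],"claw":0.3,"twist":0}
  ]
}}

```text
time: 9.98
ee_pos: [474.0, 37.2, 92.2]
orientation: [0.651, 0.759, 0.0, 0.0]
force: [-0.2, -0.3, -0.5]
finger_gap: 55.7
finger_force: 0.1
```

Emit:
{"name": "carry_out", "arguments": {
  "rows": [
    {"delta_pos":[0,0.2,0.2],"claw":0.3,"twist":0},
    {"delta_pos":[0,0.2,0],"claw":0.3,"twist":0},
    {"delta_pos":[0,0.2,0],"claw":0.3,"twist":0},
    {"delta_pos":[0,0.2,0],"claw":0.3,"twist":0},
    {"delta_pos":[0,0.2,0],"claw":0.3,"twist":0}
  ]
}}

```text
time: 10.4
ee_pos: [483.9, 38.7, 90.5]
orientation: [0.651, 0.759, 0.0, 0.0]
force: [0.6, 0.9, 0.0]
finger_gap: 55.7
finger_force: 0.0
```

Emit:
{"name": "carry_out", "arguments": {
  "rows": [
    {"delta_pos":[0,0.2,0],"claw":0.3,"twist":0},
    {"delta_pos":[0,0.2,0],"claw":0.3,"twist":0},
    {"delta_pos":[0,0.2,0],"claw":0.3,"twist":0},
    {"delta_pos":[0,0.2,-0.05],"claw":0.3,"twist":0},
    {"delta_pos":[0,0.2,-0.05],"claw":0.3,"twist":0}
  ]
}}

```text
time: 10.82
ee_pos: [493.8, 40.2, 91.5]
orientation: [0.651, 0.759, 0.0, 0.0]
force: [0.4, -0.1, 0.7]
finger_gap: 55.0
finger_force: 0.3
```

Emit:
{"name": "carry_out", "arguments": {
  "rows": [
    {"delta_pos":[0,0.2,-0.05],"claw":0.3,"twist":0},
    {"delta_pos":[0,0.2,-0.05],"claw":0.3,"twist":0},
    {"delta_pos":[0,0.2,-0.05],"claw":0.3,"twist":0},
    {"delta_pos":[0,0.2,-0.05],"claw":0.3,"twist":0},
    {"delta_pos":[0,0.2,-0.05],"claw":0.3,"twist":0}
  ]
}}

```text
time: 11.23
ee_pos: [503.7, 41.8, 94.0]
orientation: [0.651, 0.759, 0.0, 0.0]
force: [0.9, 0.4, -0.2]
finger_gap: 55.2
finger_force: 0.3
```

Emit:
{"name": "carry_out", "arguments": {
  "rows": [
    {"delta_pos":[0,0.2,-0.05],"claw":0.3,"twist":0},
    {"delta_pos":[0,0.2,-0.05],"claw":0.3,"twist":0},
    {"delta_pos":[0,0.2,-0.05],"claw":0.3,"twist":0},
    {"delta_pos":[0,0.2,-0.05],"claw":0.3,"twist":0},
    {"delta_pos":[0,0.2,-0.05],"claw":0.3,"twist":0}
  ]
}}

```text
time: 11.65
ee_pos: [513.5, 43.3, 96.4]
orientation: [0.651, 0.759, -0.0, -0.0]
force: [2.1, -0.4, -0.7]
finger_gap: 55.4
finger_force: 0.4
```

Emit:
{"name": "carry_out", "arguments": {
  "rows": [
    {"delta_pos":[0,0.2,-0.05],"claw":0.3,"twist":0},
    {"delta_pos":[0,0.2,-0.05],"claw":0.3,"twist":0},
    {"delta_pos":[0,0.2,-0.05],"claw":0.3,"twist":0},
    {"delta_pos":[0,0.2,-0.05],"claw":0.3,"twist":0},
    {"delta_pos":[0,0.2,-0.05],"claw":0.3,"twist":0}
  ]
}}

```text
time: 12.07
ee_pos: [523.4, 44.8, 99.0]
orientation: [0.651, 0.759, 0.0, 0.0]
force: [1.6, 0.6, -0.9]
finger_gap: 55.4
finger_force: 0.5
```

Emit:
{"name": "carry_out", "arguments": {
  "rows": [
    {"delta_pos":[0,0.2,-0.05],"claw":0.3,"twist":0},
    {"delta_pos":[0,0.2,-0.05],"claw":0.3,"twist":0},
    {"delta_pos":[0,0.15,-0.05],"claw":0.3,"twist":0},
    {"delta_pos":[0,0.15,0],"claw":0.3,"twist":0},
    {"delta_pos":[0,0.15,0],"claw":0.3,"twist":0}
  ]
}}

```text
time: 12.48
ee_pos: [531.7, 46.1, 100.4]
orientation: [0.651, 0.759, 0.0, 0.0]
force: [1.0, 0.1, -0.9]
finger_gap: 55.8
finger_force: 0.5
```

```bash
python3 - <<'E'
from h import *
s=status.sense();T=R.from_quat(s['orientation']).as_matrix();p=s['ee_pos'];print(p,s['finger_gap'],s['time'],s['force'],s['finger_force'])
print('y to pivot',(np.array([473,39])-p[:2])@T[:2,1])
E
```

```text
[531.72140616  46.13884219 100.42658011] 55.760525944505794 12.4833 [ 1.04435228  0.14686409 -0.8584303 ] 0.5304816662828671
y to pivot -59.122243608866704
```

Emit:
{"name": "carry_out", "arguments": {
  "rows": [
    {"delta_pos":[0,0.15,0],"claw":0.3,"twist":0},
    {"delta_pos":[0,0.15,0],"claw":0.3,"twist":0},
    {"delta_pos":[0,0.15,0],"claw":0.3,"twist":0},
    {"delta_pos":[0,0.15,0],"claw":0.3,"twist":0},
    {"delta_pos":[0,0.15,0],"claw":0.3,"twist":0}
  ]
}}

```text
time: 12.9
ee_pos: [538.9, 47.3, 100.3]
orientation: [0.651, 0.759, -0.0, -0.0]
force: [0.8, 0.8, -0.4]
finger_gap: 55.7
finger_force: 0.0
```

Emit:
{"name": "carry_out", "arguments": {
  "rows": [
    {"delta_pos":[0,0.15,0],"claw":0.3,"twist":0},
    {"delta_pos":[0,0.15,0],"claw":0.3,"twist":0},
    {"delta_pos":[0,0.15,0],"claw":0.3,"twist":0}
  ]
}}

```text
time: 13.15
ee_pos: [543.5, 48.0, 100.4]
orientation: [0.651, 0.759, -0.0, -0.0]
force: [1.4, 0.8, 0.0]
finger_gap: 55.5
finger_force: 0.0
```

Emit:
{"name": "carry_out", "arguments": {
  "rows": [
    {"delta_pos":[0,0,-3],"claw":0.3,"twist":0},
    {"delta_pos":[0,0,-4],"claw":0.3,"twist":0},
    {"delta_pos":[0,0,-2],"claw":0.3,"twist":-5.5},
    {"delta_pos":[3.2,-2.1,0],"claw":0.3,"twist":0},
    {"delta_pos":[3.2,-2.1,0],"claw":0.3,"twist":0}
  ]
}}

```text
time: 13.57
ee_pos: [488.2, 99.5, 191.8]
orientation: [0.614, 0.789, 0.001, 0.001]
force: [0.5, 1.1, -0.2]
finger_gap: 55.2
finger_force: 0.0
```

Emit:
{"name": "carry_out", "arguments": {
  "rows": [
    {"delta_pos":[3.2,-2.1,0],"claw":0.3,"twist":0},
    {"delta_pos":[3.2,-2.1,0],"claw":0.3,"twist":0},
    {"delta_pos":[3.2,-2.1,0],"claw":0.3,"twist":0},
    {"delta_pos":[0,0,0],"claw":0.3,"twist":0}
  ]
}}

```text
time: 13.9
ee_pos: [397.1, 179.5, 190.2]
orientation: [0.613, 0.79, -0.001, -0.001]
force: [0.8, -1.8, 1.0]
finger_gap: 55.9
finger_force: 0.0
```

```bash
python3 - <<'E'
from h import *
s=status.sense();T=R.from_quat(s['orientation']).as_matrix();p=s['ee_pos'];print(p,T[:,1],s['finger_gap'],s['time'])
P=np.array([457.5,191.5]);print('y to pivot',(P-p[:2])@T[:2,1],'x off',(P-p[:2])@T[:2,0])
c=cam('scene');g=cv2.cvtColor(c['img'],cv2.COLOR_BGR2GRAY)
for n,pv in (('R',(514,-135.5)),('M',(473,39))):
    for z in (87,47):
        u,v=proj(c,(*pv,z)).round().astype(int);print(n,z,u,v,'\n',g[v-5:v+6,u-5:u+6])
# wrist: bracket contour check
w=cam('wrist');cv2.imwrite('w3.png',w['img'])
h=cv2.cvtColor(w['img'],cv2.COLOR_BGR2HSV)
m=cv2.inRange(h,(0,0,60),(180,40,255));n,l,st,ce=cv2.connectedComponentsWithStats(m)
for i in range(1,n):
    if st[i,4]>2000: print(st[i])
E
```

```text
[397.12850476 179.53599248 190.23029457] [ 0.96837783  0.24947169 -0.0028732 ] 55.86398795976545 13.9
y to pivot 61.4470986924626 x off -3.475207379363832
R 87 348 276 
 [[159 115 133 172 127 152 152 152 159 190 203]
 [162 159 182 192 190 158 152 153 152 155 165]
 [166 165 153 152 162 184 194 175 144 149 158]
 [163 159 158 160 157 158 166 191 169 135 175]
 [161 158 158 149  94 138 159 161 181 156 105]
 [159 154 153 119  12  32 114 163 157 163 138]
 [162 161 163 153  93  10  75 163 159 156 125]
 [161 160 158 157 154  67  75 138 158 154 131]
 [159 160 159 164 176 159 160 157 158 155 123]
 [160 159 158 158 159 157 153 152 154 151 119]
 [160 158 154 152 173 180 162 129 127 125 115]]
R 47 347 287 
 [[158 160 155 154 175 183 191 183 121 119 123]
 [205 180 152 175 185 190 190 192 185 126 123]
 [201 199 169 173 182 194 188 188 189 177 141]
 [188 179 152 156 155 158 181 189 181 177 172]
 [187 167 152 158 157 158 158 164 175 169 162]
 [192 186 154 146  77  68 138 164 168 164 150]
 [194 190 173 148  90   4  74 162 162 163 134]
 [204 196 195 167 152  65  50 114 159 154 138]
 [158 193 203 175 173
[... 582 characters left out ...]
14 105 111 123 157 118]
 [116 115 116 116 117 118 116 106 120 138 114]]
M 47 288 249 
 [[116 117 124 120 116 115 107 106 115 119 119]
 [118 124 131 129 117 110 115 123 123 125 129]
 [124 124 125 122 117 122 124 127 128 129 130]
 [125 125 124 117 113 116 127 131 130 129 130]
 [127 125 124 117 113 113 118 129 132 130 131]
 [131 127 124 109 106  62  92 120 134 131 129]
 [115 131 128 126 106  54  31  98 118 130 129]
 [112 115 132 128 119  86  27  78 121 133 141]
 [111 115 116 126 135 134  88  81 119 124 123]
 [106 111 112 116 126 132 115 115 113 113 114]
 [106 107 109 112 115 116 105 118 113 111 100]]
[     0      0    640    424 113158]
[  268   173   177   186 19109]
[ 360  365   54   74 2221]
```

Emit:
{"name": "carry_out", "arguments": {
  "rows": [
    {"delta_pos":[0,0,3],"claw":0.3,"twist":0},
    {"delta_pos":[0,0,3],"claw":0.3,"twist":0},
    {"delta_pos":[0,0,1.6],"claw":0.3,"twist":0},
    {"delta_pos":[0,0,0],"claw":0.3,"twist":0},
    {"delta_pos":[0,0.2,0],"claw":0.3,"twist":0}
  ]
}}

```text
time: 14.42
ee_pos: [404.2, 176.8, 114.0]
orientation: [0.614, 0.789, -0.001, -0.001]
force: [-0.4, 0.6, 0.3]
finger_gap: 55.5
finger_force: 0.0
```

Emit:
{"name": "carry_out", "arguments": {
  "rows": [
    {"delta_pos":[0,0.3,0],"claw":0.3,"twist":0},
    {"delta_pos":[0,0.3,0],"claw":0.3,"twist":0},
    {"delta_pos":[0,0.3,0],"claw":0.3,"twist":0},
    {"delta_pos":[0,0.3,0],"claw":0.3,"twist":0},
    {"delta_pos":[0,0.3,0],"claw":0.3,"twist":0}
  ]
}}

```text
time: 14.83
ee_pos: [419.4, 181.5, 115.0]
orientation: [0.614, 0.79, 0.001, 0.0]
force: [-1.3, 0.0, 1.8]
finger_gap: 55.8
finger_force: 0.5
```

Emit:
{"name": "carry_out", "arguments": {
  "rows": [
    {"delta_pos":[0,0.3,0],"claw":0.3,"twist":0},
    {"delta_pos":[0,0.3,0.1],"claw":0.3,"twist":0},
    {"delta_pos":[0,0.3,0.1],"claw":0.3,"twist":0},
    {"delta_pos":[0,0.3,0.2],"claw":0.3,"twist":0},
    {"delta_pos":[0,0.3,0.2],"claw":0.3,"twist":0}
  ]
}}

```text
time: 15.25
ee_pos: [433.5, 185.1, 108.2]
orientation: [0.614, 0.79, -0.0, -0.0]
force: [-0.3, -0.4, 0.7]
finger_gap: 55.7
finger_force: 0.3
```

```bash
python3 - <<'E'
from h import *
s=status.sense();T=R.from_quat(s['orientation']).as_matrix();p=s['ee_pos'];print(p,s['finger_gap'],s['time'],s['finger_force'])
P=np.array([457.5,191.5]);print('y to pivot',(P-p[:2])@T[:2,1])
w=cam('wrist');g=w['img'][:,:,0].astype(int)
# fold line between legs in wrist view columns: print rows of gradient summary
for r in (170,200,230): print(r,g[r,180:470:8])
b=cv2.Canny(w['img'],40,100);
L=cv2.HoughLinesP(b[:300],1,np.pi/180,40,minLineLength=50,maxLineGap=6)
print(L[:,0,:][:14] if L is not None else 0)
E
```

```text
[433.46687066 185.05532564 108.16871474] 55.73336512563113 15.25 0.2747744705993682
y to pivot 24.88032149699759
170 [ 66  77  80  98 123 126 119 114 106 121 114 120 118 118 115 113 114 104
 111  99 105 106  99 104 101 109 110 117 116 119 107 107 107 107 118 117
 112]
200 [ 87  99 101  98  99 101 102 101  99 101 101 103 102 104 101  98 101 138
 164 163 180 182 181 185 142 137 132 134 116  95  92  89  98 111 118 112
 113]
230 [ 61 102 102 100 101 101 104 101 103  99 102 100 104  97 105 101 104  99
  99 104  94  94  95  96  69  69  70  74  73  69  78 127 137 133 123 162
 182]
[[265  81 372  84]
 [281 192 382 217]
 [119  92 133 246]
 [ 92 296 112 111]
 [258 185 351 182]
 [203 194 316 189]
 [141 155 257 184]
 [361 187 453 215]
 [364 181 491 215]
 [179 198 186 277]
 [556 260 639 280]
 [109 150 198 172]
 [353 210 485 247]
 [368 299 370 233]]
```

Emit:
{"name": "carry_out", "arguments": {
  "rows": [
    {"delta_pos":[0,0.3,0.2],"twist":0,"claw":0.3},
    {"delta_pos":[0,0.3,0.2],"twist":0,"claw":0.3},
    {"delta_pos":[0,0.3,0.2],"twist":0,"claw":0.3},
    {"delta_pos":[0,0.3,0.2],"twist":0,"claw":0.3},
    {"delta_pos":[0,0.3,0.2],"twist":0,"claw":0.3}
  ]
}}

```text
time: 15.72
ee_pos: [448.0, 188.8, 98.2]
orientation: [0.614, 0.79, 0.0, -0.0]
force: [-0.0, 0.2, -0.3]
finger_gap: 55.4
finger_force: 0.2
```

Emit:
{"name": "carry_out", "arguments": {
  "rows": [
    {"delta_pos":[0,0.3,0.2],"twist":0,"claw":0.3},
    {"delta_pos":[0,0.25,0.2],"twist":0,"claw":0.3},
    {"delta_pos":[0,0.2,0.2],"twist":0,"claw":0.3},
    {"delta_pos":[0,0.2,0.2],"twist":0,"claw":0.3},
    {"delta_pos":[0,0.2,0],"twist":0,"claw":0.3}
  ]
}}

```text
time: 16.13
ee_pos: [458.8, 191.5, 90.0]
orientation: [0.614, 0.79, -0.0, -0.0]
force: [-0.6, -0.2, 0.2]
finger_gap: 55.3
finger_force: 0.0
```

Emit:
{"name": "carry_out", "arguments": {
  "rows": [
    {"delta_pos":[0,0.2,0],"twist":0,"claw":0.3},
    {"delta_pos":[0,0.2,0],"twist":0,"claw":0.3},
    {"delta_pos":[0,0.2,0],"twist":0,"claw":0.3},
    {"delta_pos":[0,0.2,0],"twist":0,"claw":0.3},
    {"delta_pos":[0,0.2,0],"twist":0,"claw":0.3}
  ]
}}

```text
time: 16.55
ee_pos: [468.8, 194.0, 90.5]
orientation: [0.614, 0.79, 0.0, 0.0]
force: [0.4, 0.3, 0.6]
finger_gap: 55.7
finger_force: 0.0
```

Emit:
{"name": "carry_out", "arguments": {
  "rows": [
    {"delta_pos":[0,0.2,0],"twist":0,"claw":0.3},
    {"delta_pos":[0,0.2,0],"twist":0,"claw":0.3},
    {"delta_pos":[0,0.2,0],"twist":0,"claw":0.3},
    {"delta_pos":[0,0.2,-0.05],"twist":0,"claw":0.3},
    {"delta_pos":[0,0.2,-0.05],"twist":0,"claw":0.3}
  ]
}}

```text
time: 16.97
ee_pos: [478.4, 196.5, 91.4]
orientation: [0.614, 0.79, -0.0, -0.0]
force: [0.8, -0.3, -0.8]
finger_gap: 55.5
finger_force: 0.2
```

Emit:
{"name": "carry_out", "arguments": {
  "rows": [
    {"delta_pos":[0,0.2,-0.05],"twist":0,"claw":0.3},
    {"delta_pos":[0,0.2,-0.05],"twist":0,"claw":0.3},
    {"delta_pos":[0,0.2,-0.05],"twist":0,"claw":0.3},
    {"delta_pos":[0,0.2,-0.05],"twist":0,"claw":0.3},
    {"delta_pos":[0,0.2,-0.05],"twist":0,"claw":0.3}
  ]
}}

```text
time: 17.38
ee_pos: [488.1, 199.0, 94.0]
orientation: [0.614, 0.79, 0.0, 0.0]
force: [0.3, 0.4, 0.2]
finger_gap: 55.4
finger_force: 0.2
```

Emit:
{"name": "carry_out", "arguments": {
  "rows": [
    {"delta_pos":[0,0.2,-0.05],"twist":0,"claw":0.3},
    {"delta_pos":[0,0.2,-0.05],"twist":0,"claw":0.3},
    {"delta_pos":[0,0.2,-0.05],"twist":0,"claw":0.3},
    {"delta_pos":[0,0.2,-0.05],"twist":0,"claw":0.3},
    {"delta_pos":[0,0.2,-0.05],"twist":0,"claw":0.3}
  ]
}}

```text
time: 17.8
ee_pos: [497.8, 201.4, 96.4]
orientation: [0.614, 0.79, 0.0, 0.0]
force: [0.3, 1.4, -0.2]
finger_gap: 55.8
finger_force: 0.3
```

Emit:
{"name": "carry_out", "arguments": {
  "rows": [
    {"delta_pos":[0,0.2,-0.05],"twist":0,"claw":0.3},
    {"delta_pos":[0,0.2,-0.05],"twist":0,"claw":0.3},
    {"delta_pos":[0,0.15,-0.05],"twist":0,"claw":0.3},
    {"delta_pos":[0,0.15,-0.05],"twist":0,"claw":0.3},
    {"delta_pos":[0,0.15,0],"twist":0,"claw":0.3}
  ]
}}

```text
time: 18.22
ee_pos: [506.0, 203.5, 98.5]
orientation: [0.614, 0.79, 0.0, 0.0]
force: [1.3, 0.4, -0.1]
finger_gap: 55.3
finger_force: 0.3
```

Emit:
{"name": "carry_out", "arguments": {
  "rows": [
    {"delta_pos":[0,0.15,0],"twist":0,"claw":0.3},
    {"delta_pos":[0,0.15,0],"twist":0,"claw":0.3},
    {"delta_pos":[0,0.15,0],"twist":0,"claw":0.3},
    {"delta_pos":[0,0.15,0],"twist":0,"claw":0.3},
    {"delta_pos":[0,0.15,0],"twist":0,"claw":0.3}
  ]
}}

```text
time: 18.63
ee_pos: [513.2, 205.4, 98.4]
orientation: [0.614, 0.79, -0.0, -0.0]
force: [0.8, 0.0, -1.3]
finger_gap: 55.3
finger_force: 0.4
```

Emit:
{"name": "carry_out", "arguments": {
  "rows": [
    {"delta_pos":[0,0.15,0],"twist":0,"claw":0.3},
    {"delta_pos":[0,0.15,0],"twist":0,"claw":0.3},
    {"delta_pos":[0,0.15,0],"twist":0,"claw":0.3},
    {"delta_pos":[0,0.15,0],"twist":0,"claw":0.3},
    {"delta_pos":[0,0.15,0],"twist":0,"claw":0.3}
  ]
}}

```text
time: 19.05
ee_pos: [520.5, 207.2, 98.4]
orientation: [0.614, 0.79, -0.0, -0.0]
force: [-0.1, 0.2, 0.8]
finger_gap: 55.6
finger_force: 0.2
```

Emit:
{"name": "carry_out", "arguments": {
  "rows": [
    {"delta_pos":[0,0.15,0],"twist":0,"claw":0.3},
    {"delta_pos":[0,0.15,0],"twist":0,"claw":0.3},
    {"delta_pos":[0,0.15,0],"twist":0,"claw":0.3},
    {"delta_pos":[0,0.15,0],"twist":0,"claw":0.3},
    {"delta_pos":[0,0.15,0],"twist":0,"claw":0.3}
  ]
}}

```text
time: 19.47
ee_pos: [527.8, 209.1, 98.4]
orientation: [0.614, 0.79, -0.0, -0.0]
force: [-0.3, -0.0, 0.2]
finger_gap: 55.7
finger_force: 0.0
```

```bash
python3 - <<'E'
from h import *
c=cam('scene');g=cv2.cvtColor(c['img'],cv2.COLOR_BGR2GRAY)
for z in (87,47):
    u,v=proj(c,(457.5,191.5,z)).round().astype(int);print(z,u,v,'\n',g[v-8:v+9,u-8:u+9])
cv2.imwrite('scene_l.png',c['img'])
E
```

```text
87 248 205 
 [[110 109 111 128 115 116 122 132 126 126 125 124 124 123 122 122 121]
 [111 111 111 101 118 116 115 115 124 131 125 125 125 123 123 123 122]
 [110 110 115 123 120 116 112 116 118 118 127 129 124 122 122 123 122]
 [111 109 111 121 120 113 116 116 127 115 116 120 131 126 124 124 125]
 [111 109 111 120 119 117 120 123 105 119 114 114 115 121 129 125 125]
 [111 108 111 118 117 117 118 118 127 130 125 117 113 115 117 126 129]
 [111 111 111 116 119 116 111  95 120 130 130 124 115 124 115 115 119]
 [108 110 109 116 120 109  56  18  79 123 129 124 116  98 113 114 115]
 [108 107 109 116 122 116  90   9  51 119 117 122 117 113 109 114 117]
 [109 109 108 113 121 123 126  70  62  98 120 121 107 104 105 121 118]
 [108 108 110 109 119 119 122 128 120 117 116 112 101 108 119 120 120]
 [109 110 108 112 121 120 116 107 117 115 112 103 107 120 118 119 119]
 [110 111 109 111 118 119 118 118 118 112 115 119 118 117 118 119 117]
 [112 111 111 111 115 119 117 119 120 121 119 120 118 117 118 118 118]
 [118 109 110 112 115 120 118 117 119 120 119 120 119 118 117 117 118]
 [121 111 110 114 128 
[... 641 characters left out ...]
124 123 123 122 125 129 130 123 120 120 120 119 119 120 116]
 [116 132 126 126 124 122 122 123 127 130 130 123 120 119 119 119 118]
 [115 116 126 132 125 125 123 123 123 126 128 130 128 122 120 120 116]
 [130 115 116 118 130 130 126 124 125 124 122 125 131 132 126 121 117]
 [ 78 114 116 115 117 121 132 127 126 123 125 123 124 129 132 129 121]
 [ 99  99 103 111 115 115 118 129 130 126 125 124 123 124 126 129 132]
 [103 100  99 101 109 114 118 116 119 131 127 126 124 123 123 124 129]
 [104 102 100  98  95  85 113 113 120 117 123 131 127 127 125 124 124]
 [103 103 103 102 102 100  97 106 133 116 116 117 128 131 125 124 124]
 [102 102 103 104 103 102 100  98 101 112 115 117 117 120 132 126 126]]
```

The scene image shows only the upper hole on the left bracket: it is dark at (247,205), and there is nothing at (249,216). That makes it the scrap piece, and the other two have both holes. I now straddle its standing leg.

Emit:
{"name": "carry_out", "arguments": {
  "rows": [
    {"delta_pos":[0,0,-3],"twist":0,"claw":0.3},
    {"delta_pos":[0,0,-3.2],"twist":0,"claw":0.7},
    {"delta_pos":[0,-2.0,0],"twist":0,"claw":0.7},
    {"delta_pos":[0,-2.0,0],"twist":0,"claw":0.7},
    {"delta_pos":[0,-1.8,0],"twist":0,"claw":0.7}
  ]
}}

```text
time: 19.93
ee_pos: [470.7, 194.5, 160.9]
orientation: [0.614, 0.79, 0.0, 0.0]
force: [0.1, 0.7, 0.2]
finger_gap: 73.0
finger_force: 0.0
```

Emit:
{"name": "carry_out", "arguments": {
  "rows": [
    {"delta_pos":[0,0,0],"twist":0,"claw":0.7},
    {"delta_pos":[0,0,2],"twist":0,"claw":0.7},
    {"delta_pos":[0,0,2],"twist":0,"claw":0.7},
    {"delta_pos":[0,0,2],"twist":0,"claw":0.7},
    {"delta_pos":[0,0,1.1],"twist":0,"claw":0.7}
  ]
}}

```text
time: 20.35
ee_pos: [471.3, 194.6, 87.7]
orientation: [0.614, 0.79, -0.0, -0.0]
force: [-0.8, 0.5, 0.1]
finger_gap: 72.9
finger_force: 0.0
```

Emit:
{"name": "carry_out", "arguments": {
  "grip_force": 35,
  "rows": [
    {"delta_pos":[0,0,0],"twist":0,"claw":0.4},
    {"delta_pos":[0,0,0],"twist":0,"claw":0.1},
    {"delta_pos":[0,0,0],"twist":0,"claw":-0.1},
    {"delta_pos":[0,0,0],"twist":0,"claw":-0.3},
    {"delta_pos":[0,0,0],"twist":0,"claw":-0.5}
  ]
}}

```text
time: 20.77
ee_pos: [471.7, 194.8, 90.3]
orientation: [0.614, 0.79, 0.0, 0.0]
force: [-3.3, -1.3, 5.2]
finger_gap: 23.4
finger_force: 34.6
```

Emit:
{"name": "carry_out", "arguments": {
  "rows": [
    {"delta_pos":[0,0,0],"twist":0,"claw":-0.8},
    {"delta_pos":[0,0,0],"twist":0,"claw":-0.8},
    {"delta_pos":[0,0,0],"twist":0,"claw":-0.8},
    {"delta_pos":[0,0,0],"twist":0,"claw":-0.8}
  ]
}}

```text
time: 21.1
ee_pos: [471.8, 194.8, 90.3]
orientation: [0.614, 0.79, 0.0, 0.0]
force: [-1.7, 0.2, 7.0]
finger_gap: 23.4
finger_force: 35.0
```

Emit:
{"name": "carry_out", "arguments": {
  "grip_force": 45,
  "rows": [
    {"delta_pos":[0,0,-0.7],"twist":0,"claw":-0.8},
    {"delta_pos":[0,0,-1.5],"twist":0,"claw":-0.8},
    {"delta_pos":[0,0,-2.5],"twist":0,"claw":-0.8},
    {"delta_pos":[0,0,-3],"twist":0,"claw":-0.8},
    {"delta_pos":[0,0,-3],"twist":0,"claw":-0.8}
  ]
}}

```text
time: 21.52
ee_pos: [471.0, 194.6, 198.1]
orientation: [0.614, 0.79, -0.0, -0.0]
force: [0.7, 0.1, -2.6]
finger_gap: 23.4
finger_force: 44.7
```

Emit:
{"name": "carry_out", "arguments": {
  "rows": [
    {"delta_pos":[0,0,-3],"twist":0,"claw":-0.8},
    {"delta_pos":[0,0,-1.5],"twist":5,"claw":-0.8},
    {"delta_pos":[0,0,0],"twist":5,"claw":-0.8},
    {"delta_pos":[0,0,0],"twist":5,"claw":-0.8},
    {"delta_pos":[0,0,0],"twist":4.5,"claw":-0.8}
  ]
}}

```text
time: 21.93
ee_pos: [471.5, 194.8, 242.7]
orientation: [0.74, 0.673, 0.001, 0.0]
force: [-0.2, 0.6, -2.3]
finger_gap: 23.8
finger_force: 44.7
```

```bash
python3 - <<'E'
from h import *
s=status.sense();T=R.from_quat(s['orientation']).as_matrix();p=s['ee_pos'];print(p,T[:,1],s['finger_gap'],s['force'],s['time'])
print((T.T@(np.array([422,-395,p[2]])-p)).round(1))
# refine tray: rim corners from dark mask in scene
c=cam('scene');cv2.imwrite('sc4.png',c['img'])
E
```

```text
[471.54203985 194.75794895 242.74909897] [ 0.99546819 -0.09508218  0.00156692] 23.804137005156154 [-0.16214692  0.62963351 -2.30618999] 21.9333
[-5.918e+02  6.800e+00 -4.000e-01]
```

Held: the force reads about −2.5 N and the gap stays at 23.8 mm. Moving to the tray.

Emit:
{"name": "carry_out", "arguments": {
  "rows": [
    {"delta_pos":[-1.2,0,0],"twist":0,"claw":-0.8},
    {"delta_pos":[-2.4,0.1,0],"twist":0,"claw":-0.8},
    {"delta_pos":[-3.0,0.1,0],"twist":0,"claw":-0.8},
    {"delta_pos":[-3.0,0.1,0],"twist":0,"claw":-0.8},
    {"delta_pos":[-3.0,0,0],"twist":0,"claw":-0.8}
  ]
}}

```text
time: 22.4
ee_pos: [462.5, 67.3, 241.7]
orientation: [0.737, 0.676, 0.0, 0.0]
force: [0.2, 0.3, -2.5]
finger_gap: 23.7
finger_force: 44.6
```

Emit:
{"name": "carry_out", "arguments": {
  "rows": [
    {"delta_pos":[-3.0,0.1,0],"twist":0,"claw":-0.8},
    {"delta_pos":[-3.0,0,0],"twist":0,"claw":-0.8},
    {"delta_pos":[-3.0,0,0],"twist":0,"claw":-0.8},
    {"delta_pos":[-3.0,0,0],"twist":0,"claw":-0.8},
    {"delta_pos":[-3.0,0,0],"twist":0,"claw":-0.8}
  ]
}}

```text
time: 22.82
ee_pos: [449.6, -82.3, 241.8]
orientation: [0.737, 0.675, 0.0, 0.0]
force: [0.4, 0.3, -2.7]
finger_gap: 23.4
finger_force: 44.6
```

Emit:
{"name": "carry_out", "arguments": {
  "rows": [
    {"delta_pos":[-3.0,0,0],"twist":0,"claw":-0.8},
    {"delta_pos":[-3.0,0,0],"twist":0,"claw":-0.8},
    {"delta_pos":[-3.0,0,0],"twist":0,"claw":-0.8},
    {"delta_pos":[-3.0,0,0],"twist":0,"claw":-0.8},
    {"delta_pos":[-3.0,0,0],"twist":0,"claw":-0.8}
  ]
}}

```text
time: 23.23
ee_pos: [435.8, -231.7, 241.8]
orientation: [0.737, 0.675, -0.0, 0.0]
force: [0.8, -0.2, -1.9]
finger_gap: 23.3
finger_force: 44.6
```

Emit:
{"name": "carry_out", "arguments": {
  "rows": [
    {"delta_pos":[-3.0,0,0],"twist":0,"claw":-0.8},
    {"delta_pos":[-3.0,0,0],"twist":0,"claw":-0.8},
    {"delta_pos":[-3.0,0,0],"twist":0,"claw":-0.8},
    {"delta_pos":[-2.4,0,0],"twist":0,"claw":-0.8},
    {"delta_pos":[-1.2,0,0],"twist":0,"claw":-0.8}
  ]
}}

```text
time: 23.65
ee_pos: [424.4, -358.4, 241.7]
orientation: [0.738, 0.675, -0.0, 0.0]
force: [-0.3, -0.4, -2.6]
finger_gap: 23.1
finger_force: 44.7
```

Emit:
{"name": "carry_out", "arguments": {
  "rows": [
    {"delta_pos":[0,0,0],"twist":0,"claw":-0.8},
    {"delta_pos":[0,0,0],"twist":0,"claw":-0.8}
  ]
}}

```text
time: 23.82
ee_pos: [424.8, -355.3, 241.3]
orientation: [0.738, 0.674, 0.0, -0.0]
force: [0.6, 0.6, -2.6]
finger_gap: 23.2
finger_force: 44.7
```

```bash
python3 - <<'E'
from h import *
s=status.sense();T=R.from_quat(s['orientation']).as_matrix();p=s['ee_pos'];print(p,T[:,1],s['finger_gap'],s['force'],s['time'])
print((T.T@(np.array([422,-395,p[2]])-p)).round(1))
c=cam('scene');d=cam('side');w=cam('wrist')
o=np.zeros((600,800,3),np.uint8);o[:400,:400]=cv2.resize(c['img'][240:480,280:520],(400,400));o[:400,400:]=cv2.resize(d['img'][190:390,200:400],(400,400));o[400:,:267]=cv2.resize(w['img'],(267,200));o[400:,267:667]=cv2.resize(c['img'][170:350,180:540],(400,200))
cv2.imwrite('pics/m3.png',o)
E
```

```text
[ 424.77006083 -355.26562627  241.32954178] [ 9.95898293e-01 -9.04786488e-02 -4.51984833e-04] 23.235989765228812 [ 0.59570502  0.60003666 -2.6413122 ] 23.8167
[-39.8   0.8  -0. ]
```

View pics/m3.png

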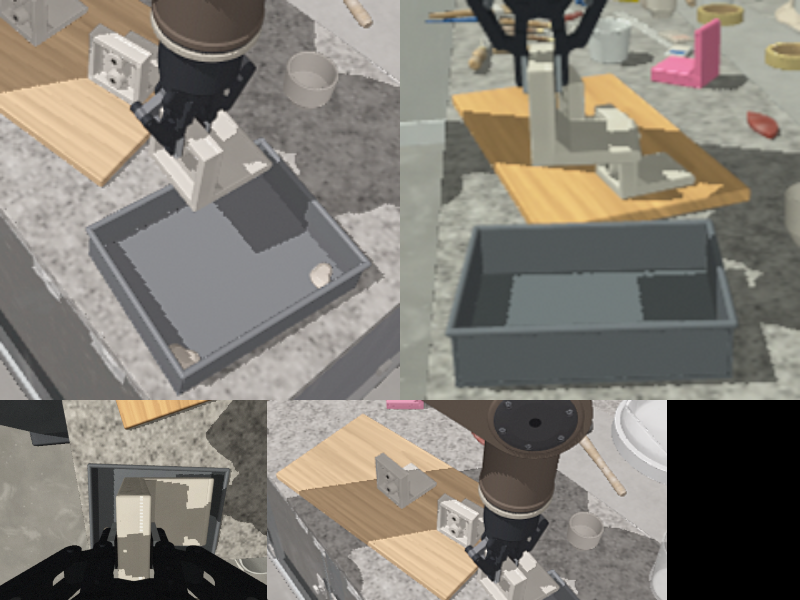

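The bracket hangs level over the tray's near (+y) side, aligned with the tray walls. The other two lie tipped on the board with two holes each. I shift 4 cm in −y and lower.

Emit:
{"name": "carry_out", "arguments": {
  "rows": [
    {"delta_pos":[-2.0,0,0],"twist":0,"claw":-0.8},
    {"delta_pos":[-2.0,0,0],"twist":0,"claw":-0.8},
    {"delta_pos":[0,0,2],"twist":0,"claw":-0.8},
    {"delta_pos":[0,0,3],"twist":0,"claw":-0.8},
    {"delta_pos":[0,0,3],"twist":0,"claw":-0.8}
  ]
}}

```text
time: 24.38
ee_pos: [422.5, -394.8, 161.4]
orientation: [0.738, 0.675, 0.0, 0.001]
force: [0.2, 0.4, -3.1]
finger_gap: 23.5
finger_force: 44.7
```

Emit:
{"name": "carry_out", "arguments": {
  "rows": [
    {"delta_pos":[0,0,3],"twist":0,"claw":-0.8},
    {"delta_pos":[0,0,2.5],"twist":0,"claw":-0.8},
    {"delta_pos":[0,0,1.5],"twist":0,"claw":-0.8},
    {"delta_pos":[0,0,0.5],"twist":0,"claw":-0.8},
    {"delta_pos":[0,0,0.2],"twist":0,"claw":-0.8}
  ]
}}

```text
time: 24.8
ee_pos: [421.7, -394.0, 83.7]
orientation: [0.738, 0.675, -0.0, -0.001]
force: [-0.1, 0.7, -2.6]
finger_gap: 23.4
finger_force: 44.6
```

Emit:
{"name": "carry_out", "arguments": {
  "rows": [
    {"delta_pos":[0,0,0.15],"twist":0,"claw":-0.8},
    {"delta_pos":[0,0,0.15],"twist":0,"claw":-0.8},
    {"delta_pos":[0,0,0.15],"twist":0,"claw":-0.8}
  ]
}}

```text
time: 25.05
ee_pos: [422.4, -395.6, 81.0]
orientation: [0.738, 0.674, 0.0, 0.001]
force: [-0.5, 0.5, -2.5]
finger_gap: 23.3
finger_force: 44.6
```

Emit:
{"name": "carry_out", "arguments": {
  "rows": [
    {"delta_pos":[0,0,0.1],"twist":0,"claw":-0.8},
    {"delta_pos":[0,0,0.1],"twist":0,"claw":-0.8},
    {"delta_pos":[0,0,0.1],"twist":0,"claw":-0.8},
    {"delta_pos":[0,0,0],"twist":0,"claw":-0.8}
  ]
}}

```text
time: 25.38
ee_pos: [421.7, -395.2, 76.9]
orientation: [0.738, 0.674, -0.0, 0.0]
force: [-0.1, 0.6, -2.9]
finger_gap: 23.4
finger_force: 44.6
```

Emit:
{"name": "carry_out", "arguments": {
  "rows": [
    {"delta_pos":[0,0,0.1],"twist":0,"claw":-0.8},
    {"delta_pos":[0,0,0.1],"twist":0,"claw":-0.8},
    {"delta_pos":[0,0,0],"twist":0,"claw":-0.8}
  ]
}}

```text
time: 25.63
ee_pos: [421.8, -395.3, 76.3]
orientation: [0.738, 0.674, -0.0, 0.0]
force: [-6.6, 5.7, 26.5]
finger_gap: 23.5
finger_force: 48.4
```

Emit:
{"name": "carry_out", "arguments": {
  "rows": [
    {"delta_pos":[0,0,-0.1],"twist":0,"claw":-0.8},
    {"delta_pos":[0,0,0],"twist":0,"claw":-0.42},
    {"delta_pos":[0,0,0],"twist":0,"claw":-0.35},
    {"delta_pos":[0,0,0],"twist":0,"claw":-0.2},
    {"delta_pos":[0,0,0],"twist":0,"claw":0}
  ]
}}

```text
time: 26.05
ee_pos: [421.8, -395.2, 75.7]
orientation: [0.738, 0.674, -0.0, -0.0]
force: [0.3, -0.2, 0.3]
finger_gap: 42.7
finger_force: 0.0
```

Emit:
{"name": "carry_out", "arguments": {
  "rows": [
    {"delta_pos":[0,0,0],"twist":0,"claw":0.2},
    {"delta_pos":[0,0,-1],"twist":0,"claw":0.2},
    {"delta_pos":[0,0,-3],"twist":0,"claw":0.2},
    {"delta_pos":[0,0,-4],"twist":0,"claw":0.2},
    {"delta_pos":[0,0,-4],"twist":0,"claw":0.2}
  ]
}}

```text
time: 26.47
ee_pos: [421.2, -394.6, 197.3]
orientation: [0.738, 0.674, -0.0, -0.001]
force: [0.2, -0.8, -0.6]
finger_gap: 51.4
finger_force: 0.0
```

Emit:
{"name": "carry_out", "arguments": {
  "rows": [
    {"delta_pos":[0,0,-4],"twist":0,"claw":0.2},
    {"delta_pos":[0,0,-4],"twist":0,"claw":0.2},
    {"delta_pos":[0,0,0],"twist":0,"claw":0.2},
    {"delta_pos":[0,0,0],"twist":0,"claw":0.2},
    {"delta_pos":[0,0,0],"twist":0,"claw":0.2}
  ]
}}

```text
time: 26.88
ee_pos: [421.6, -395.0, 276.3]
orientation: [0.738, 0.674, 0.0, 0.0]
force: [0.1, 0.4, -1.2]
finger_gap: 51.3
finger_force: 0.0
```

```bash
python3 - <<'E'
from h import *
s=status.sense();print(s['ee_pos'],s['force'],s['time'])
c=cam('scene');g=cv2.cvtColor(c['img'],cv2.COLOR_BGR2GRAY)
# holes: dark minima near expected positions on board brackets and in tray
for n,p in dict(R1=(514,-135.5,87),R2=(514,-135.5,47),M1=(473,39,87),M2=(473,39,47),S1=(408,-394,73),S2=(408,-394,33)).items():
    u,v=proj(c,p).round().astype(int);q=g[v-6:v+7,u-6:u+7];i=np.unravel_index(q.argmin(),q.shape);print(n,(u,v),q.min(),(i[1]-6,i[0]-6))
# white blobs inside the tray outline
m=cv2.inRange(cv2.cvtColor(c['img'],cv2.COLOR_BGR2HSV),(0,0,125),(180,60,255));k=np.zeros_like(m)
cv2.fillPoly(k,[np.array([[340,382],[435,330],[497,398],[392,463]])],255)
n,l,st,ce=cv2.connectedComponentsWithStats(m&k);print([(x.tolist()) for x in st[1:] if x[4]>40])
E
```

```text
[ 421.57968713 -394.96516534  276.25251777] [ 0.127429    0.43239479 -1.15692417] 26.8833
R1 (np.int64(348), np.int64(276)) 15 (np.int64(0), np.int64(1))
R2 (np.int64(347), np.int64(287)) 11 (np.int64(0), np.int64(1))
M1 (np.int64(287), np.int64(238)) 13 (np.int64(1), np.int64(1))
M2 (np.int64(288), np.int64(249)) 41 (np.int64(1), np.int64(2))
S1 (np.int64(390), np.int64(394)) 43 (np.int64(0), np.int64(-1))
S2 (np.int64(388), np.int64(404)) 137 (np.int64(-6), np.int64(1))
[[351, 342, 147, 122, 8025]]
```

```bash
python3 -c "
from rig import order
print(order.job_done())"
```

```text
the job is handed in; nothing more can be done
None
```

I tipped and eased down all three brackets: the right and middle ones have two bosses each and lie tipped on the ware board, and the left one, with only one boss, is in the scrap tray; job handed in at about 27 s of the 72 s allowed (no result was returned).

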